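# Fit the brake lever on the press-feed gearbox

### The arm

A 7-joint arm with a two-finger parallel gripper is mounted at the origin on the work surface. World frame = base frame: x ahead of the robot, y to its left, z up, the work surface at z = 0. Lengths are in m, angles in rad, forces in N, time in s.
With the tool pointing down it reaches from about 0.425 to 0.95 m from the base axis. Payload 4.7 kg.
Tool frame: the origin (TCP) lies between the finger pads; the fingertips stand 25 mm ahead of it and the grasp point (between the pads) lies 6 mm ahead of it (arm.nose_length is the distance from the TCP to the fingertips, in m); z points along the fingers, y is the line along which they close (so a half turn about z gives the same grasp; the last joint's range is limited). The gripper opens to 87 mm and grips with 3 to 60 N. Pads are 19 mm wide; open, the fingers measure 117 mm over their backs; the gripper's body (75 mm by 190 mm) begins 51 mm behind the grasp point.
Start: joints at [-1.222, 0.469, -0.049, 1.532, 0.024, 1.141, -0.082], TCP at [0.249, 0.627, 0.248] pointing down, gripper open.
Joint ranges: [-2.59, 2.59], [-0.33, 1.99], [-1.39, 1.29], [0.1, 2.45], [-1.04, 4.18], [0.21, 1.99], [-2.66, 2.66]. Speed limits (rad/s): [2.57, 2.57, 3.14, 3.14, 3.14, 3.14, 3.14].

### API

Orientations are given as a rotation vector (axis times angle).
In Python, from workcell import arm gives the robot as it stands.
- The arm moves only by the tool move_arm, never from a script. Its arguments are lists of equal length, an entry for each row: "xyz": the shift along the tool's x, y, z each as a share of 0.3 m, from -1 to 1, a list of three; "dr": the turn, a rotation vector about the tool's x, y, z each as a share of 90 degrees, from -1 to 1, a list of three. In form: {"xyz": [[x, y, z], ...], "dr": [[rx, ry, rz], ...]}. A call has exactly 8 rows; each row is the pose to reach, as a shift and turn from the pose commanded when the call began, along the tool's axes at that moment; what a row does not reach only later rows make up. A row lasts 1/12 s, in which the tool goes at most 41.7 mm and 7.16 degrees, less where a joint would pass 70% of its speed; a pose out of reach is approached as far as the arm can. A call with a number of a shift or a turn outside -1 to 1 is refused whole. A call with a gripper value outside its range is refused whole. "gripper" is the opening, from -1 (shut) to 1 (fully open), set as the call begins (left out, the last holds). The fingers move at their own pace and stop on an object; the grip force is fixed at half the most. Time passes only in rows, so rows that repeat a pose let the fingers close, or fill a call up. It gives the time, the measured TCP pose, the force, the opening and the grip force at its end, in the units of the state.
- arm.observe(): the state, without advancing time (a new reading comes with each control period).
- arm.get_image(name): name is "side" or "top"; returns the picture (400x640x3 uint8, blue, green, red); there is no depth.
- arm.camera_model(name): a dict with "fovy" (degrees; the focal length in pixels is half the picture's height over the tangent of half this angle, whatever the lens; pixels are square), "cx", "cy" (the principal point, pixels), "distortion" ([k1, k2, p1, p2, k3] as OpenCV has them; the pictures are not rectified), "T" (4x4, takes a point from camera to world coordinates). Camera axes: x right, y up, looking along -z (the intrinsics and any distortion apply to the point x, -y, -z); pixel columns grow to the right and rows downward; lengths in m; the calibration is good to about 2 mm. A picture is of the moment at which its call begins. camera_model takes no time and is no camera call.
- arm.finish_job(): hands the job in; it is judged then, once.
The state is a dict: "time": time; "q": joint angles; "joint_vel": joint speeds; "tau": joint torques, N m; "eef_pos": TCP position; "ee_rot": TCP orientation; "force": force on the tool from outside, world axes, zero at the start; "ft_torque": the same for the moment, N m; "width": opening from 0.0 (shut) to 1.0 (fully open); "grasp_force": force on a finger pad.
Only numpy, scipy, OpenCV 4.12 (cv2) and the standard library are available. Lean on these libraries where they do the work, as an engineer would, in place of code of your own. Each camera call takes 0.05 s, during which the arm holds its last target. There are 200 camera calls.

### The job

Pick out the lever whose hub has the three-notched hole, turn it so its notches match the three splines of the gearbox's upright shaft, and thread it on until it sits fully home, flat on the collar with its arm resting on the pad, then let go. Leave the other lever, with the plain round hole, where it lies.

Things in the scene. Friction and masses are not known exactly. Their poses are not given: they have to be found in the camera images.
- lever: Brake lever (sizes in mm), dark metal, 0.3-0.6 kg, lying flat. Octagonal hub 84 wide, 18 thick; the arm runs along +x to an upright black handle (24 dia, top at z=60) at x=165. Hole through the hub: 28 square with three notches 18 wide reaching 30 from centre along +x, +y, -y, none along -x: it fits one way only. Origin: hole centre at the underside, z up. It balances near x=70.
- lever_grip (a point): Point on the brake lever's arm 70 mm from the hole centre along +x, 9 mm above the underside, axes as the lever's. The arm is 24 mm wide and 18 mm thick here: grip across it from above.
- gearbox: Fixed green box (mm): x -80 to 170, y +-85, top z=40. Origin: on the upright shaft's axis at table level. Collar (68 dia) round the shaft: top z=60. Shaft: core 18 dia to z=100; three splines 7 thick, 23 out from the axis along +x, +y, -y, up to z=88.5, round tops; 5 play in the lever's hole. Pad at x=120 (26 x 80), top z=60, for the arm. Fitted: lever's x along this x, underside at z=60.
- plain_lever: The other lever, to be left: same dark metal, 18 mm thick, arm 24 mm wide, but a round hub 68 mm in diameter with a plain round 20 mm hole; black handle 135 mm from the hole. Origin: hole centre at the underside, x along the arm. It lies beside the brake lever, on either side, hubs about 170 mm apart.

How it is judged:
By the outcome, as a careful person would: the job done as asked, in the order asked, and still so for the second after the job is handed in, with the robot touching nothing.
It also fails if it takes over 38 s, if anything falls off the work surface, if the arm or the gripper's body presses on something with over 40 N, if the wrist force passes 120 N, or if a joint passes its speed limit or range.

## Working session

There is one attempt and no reset: what is moved stays moved. The work goes in short steps, Python scripts to look and compute and a tool call to move; the robot and the scene stay as the last step left them, time stands still between calls to the robot, and variables do not carry over. Pictures are saved under pics/ and viewed, at most 10 in all, crops included, and the job is handed in when it is done.

Besides the shell and the picture viewer there is one more tool, called after "Request:" as name(argument=value, ...) on one line, values as JSON. move_arm: Moves the arm, as the interface text tells. Shift numbers are shares of 0.3 m and turn numbers shares of 90 degrees, none past 1 either way. Its arguments: {"type":"object","properties":{"xyz":{"type":"array","items":{"type":"array","items":{"type":"number"}}},"dr":{"type":"array","items":{"type":"array","items":{"type":"number"}}},"gripper":{"type":"number"}},"required":["xyz","dr"]}

```bash
ls; mkdir -p pics; python3 - <<'E'
from workcell import arm
import cv2,numpy as np
for n in("top","side"):
    cv2.imwrite(f"pics/{n}0.png",arm.get_image(n)); m=arm.camera_model(n); print(n,m)
s=arm.observe(); print(s['time'],s['eef_pos'],s['ee_rot'],s['width'])
E
```

```text
pics
top {'fovy': 44.944179172099865, 'cx': 315.3350346000735, 'cy': 201.71935525842116, 'distortion': array([-0.14517868,  0.        ,  0.        ,  0.        ,  0.        ]), 'T': array([[-0.02750586,  0.99242387, -0.11974262,  0.38755837],
       [-0.99947656, -0.02526305,  0.02020844,  0.04424867],
       [ 0.01703027,  0.12023579,  0.99259928,  1.02748384],
       [ 0.        ,  0.        ,  0.        ,  1.        ]])}
side {'fovy': 48.57446105110035, 'cx': 315.639871218165, 'cy': 200.71738875044466, 'distortion': array([-0.10035238,  0.        ,  0.        ,  0.        ,  0.        ]), 'T': array([[ 0.79135366,  0.38890665, -0.47171072,  0.14138856],
       [-0.61132629,  0.49544389, -0.61710252, -0.43866383],
       [-0.00628908,  0.7767155 ,  0.62982019,  0.55501118],
       [ 0.        ,  0.        ,  0.        ,  1.        ]])}
0.1 [0.24879315 0.62692587 0.24660021] [-5.89791848e-01 -3.08548308e+00  2.78691837e-03] 1.0018685108362348
```

View pics/top0.png

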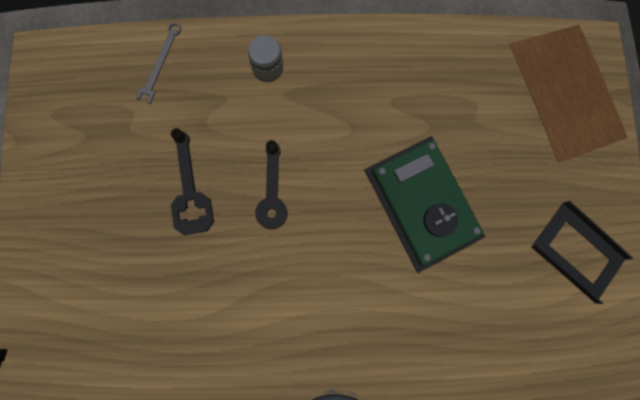

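View pics/side0.png

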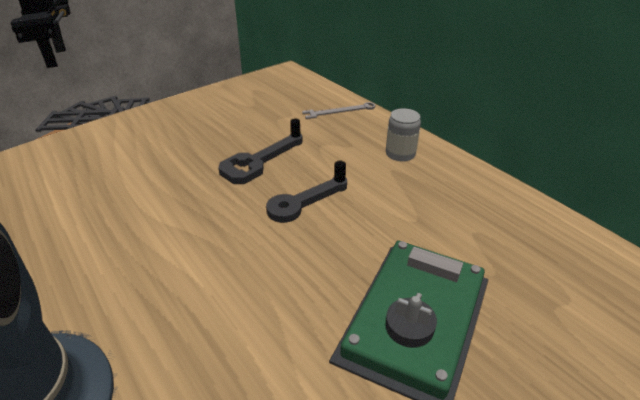

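The top view shows the notched lever with its hub at about (192,213) and handle at (180,134). The plain lever's hub is at (271,212), and the gearbox shaft is at about (445,217). In the side view they are at (242,166), (285,208) and (415,305). Next I'll enlarge crops of the lever and gearbox from both views.

```bash
python3 - <<'E'
import cv2,numpy as np
t=cv2.imread("pics/top0.png");s=cv2.imread("pics/side0.png")
def c(im,x,y,w,h,k): return cv2.convertScaleAbs(cv2.resize(im[y:y+h,x:x+w],None,fx=k,fy=k,interpolation=cv2.INTER_CUBIC),alpha=1.8,beta=15)
# 800x600: each 400x300
a=c(t,150,120,100,120,2.5) 
A=np.zeros((600,800,3),np.uint8)
def put(im,x,y): A[y:y+im.shape[0],x:x+im.shape[1]]=im
put(c(t,165,120,60,120,5),0,0)      # top lever  x0=165,y0=120,k5
put(c(s,212,110,100,80,5),300,0)    # side lever
put(c(t,415,195,60,45,5)[:200],300,400)
put(c(s,380,285,62,40,3.2),600,400)
cv2.imwrite("pics/crop1.png",A)
B=np.zeros((600,800,3),np.uint8); A=B
put(c(t,360,130,130,150,3),0,0); put(c(s,330,235,160,165,2.5),395,0)
put(c(t,430,200,35,30,4.5),0,455)
cv2.imwrite("pics/crop2.png",A)
E
```

```text
(no output)
```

View pics/crop1.png

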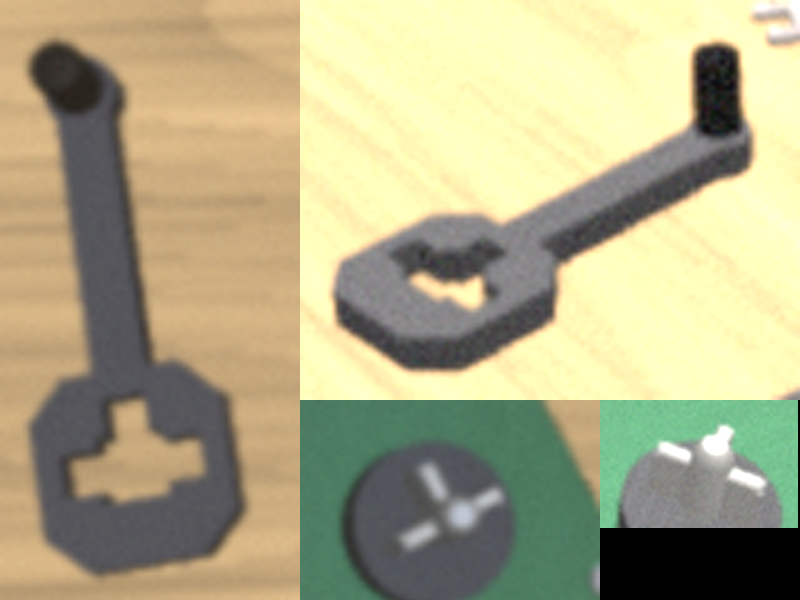

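View pics/crop2.png

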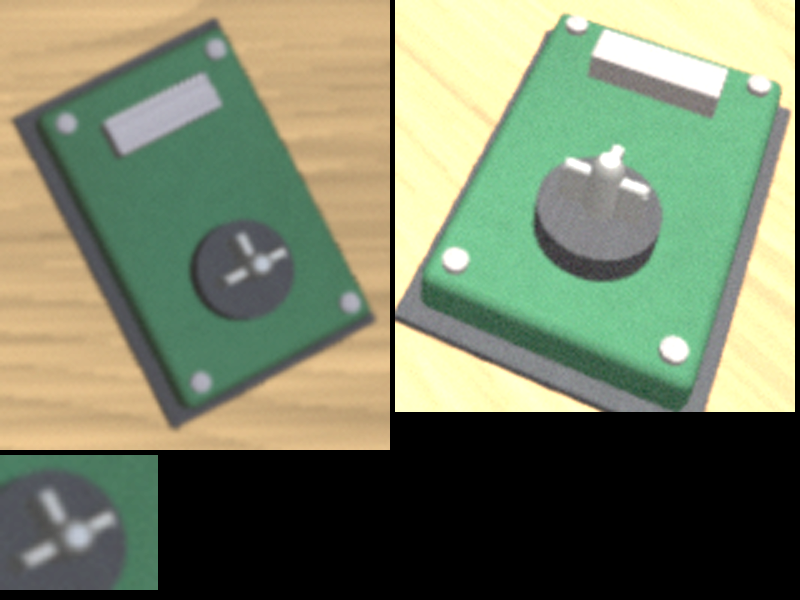

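```bash
cat > h.py <<'E'
import cv2,numpy as np
from workcell import arm
M={n:arm.camera_model(n) for n in("top","side")}
def proj(n,P):
    m=M[n];T=m['T'];f=200/np.tan(np.radians(m['fovy']/2))
    p=(np.asarray(P,float)-T[:3,3])@T[:3,:3]; p=p*[1,-1,-1]
    K=np.array([[f,0,m['cx']],[0,f,m['cy']],[0,0,1]])
    return cv2.projectPoints(p,np.zeros(3),np.zeros(3),K,m['distortion'])[0][:,0]
def pose(x,y,z,a):
    c,s=np.cos(a),np.sin(a); return np.array([[c,-s,0],[s,c,0],[0,0,1]]),np.array([x,y,z])
HOLE=np.array([(30,9),(30,-9),(14,-9),(14,-14),(9,-14),(9,-30),(-9,-30),(-9,-14),(-14,-14),(-14,14),(-9,14),(-9,30),(9,30),(9,14),(14,14),(14,9)])/1e3
th=np.linspace(0,2*np.pi,24,endpoint=False); CIR=np.c_[np.cos(th),np.sin(th)]*.012
def render(n,R,t,cut=.018,S=4,zs=np.linspace(0,.018,7)):
    im=np.zeros((400*S,640*S),np.uint8); e=.042-cut;h=.042
    octo=np.array([(h,e),(e,h),(-e,h),(-h,e),(-h,-e),(-e,-h),(e,-h),(h,-e)])
    armp=np.array([(.035,.012),(.165,.012),(.165,-.012),(.035,-.012)])
    px=lambda q,z:np.round((proj(n,np.c_[q,np.full(len(q),z)]@R.T+t)+.5)*S*16-8).astype(np.int32)
    for z in zs:
        l=np.zeros_like(im)
        cv2.fillPoly(l,[px(octo,z)],255,shift=4)
        cv2.fillPoly(l,[px(HOLE,z)],0,shift=4)
        cv2.fillPoly(l,[px(armp,z)],255,shift=4)
        cv2.fillPoly(l,[px(CIR+[.165,0],z)],255,shift=4)
        im|=l
    c=np.concatenate([px(CIR+[.165,0],z) for z in(0.018,.06)])
    cv2.fillConvexPoly(im,cv2.convexHull(c),255,shift=4)
    return cv2.GaussianBlur(cv2.resize(im,(640,400),interpolation=cv2.INTER_AREA),(3,3),0).astype(float)/255
E
cat > m.py <<'E'
from h import *
from scipy.optimize import minimize,least_squares
I={n:cv2.imread(f"pics/{n}0.png") for n in M}
roi={"top":(155,235,120,245),"side":(210,310,112,190)}
D={}
for n in I:
    g=I[n].astype(float).max(2); x0,x1,y0,y1=roi[n]; p=g[y0:y1,x0:x1]
    lo=np.percentile(p,8);bg=cv2.medianBlur(I[n],51).astype(float).max(2)[y0:y1,x0:x1]
    bg=np.percentile(p,70); D[n]=np.clip((bg*.85-p)/(bg*.85-lo*1.15),0,1)
def cost(v,ns=("top","side")):
    R,t=pose(*v[:4]); c=0
    for n in ns:
        x0,x1,y0,y1=roi[n]; c+=((render(n,R,t,v[4])[y0:y1,x0:x1]-D[n])**2).sum()
    return c
def back(n,uv,z):
    m=M[n]; f=lambda q:(proj(n,[[q[0],q[1],z]])[0]-uv); return least_squares(f,[.5,0]).x
a=back("top",(191,213),.018);b=back("top",(182,137),.03); print(a,b)
v0=np.r_[a,0,np.arctan2(*(b-a)[::-1]),.018]
sx=np.array([v0]*6);
for i,d in enumerate([.006,.006,.006,.05,.004]): sx[i+1,i]+=d
r=minimize(cost,v0,method="Nelder-Mead",options=dict(initial_simplex=sx,maxiter=300,xatol=1e-5,fatol=.01))
print("lever",r.x.round(4),r.fun,cost(v0))
for n in M:
    f=lambda w:cost(np.r_[w[0],w[1],0.0,w[2],r.x[4]],(n,))
    q=minimize(f,r.x[[0,1,3]],method="Nelder-Mead",options=dict(initial_simplex=r.x[[0,1,3]]+np.array([[0,0,0],[.004,0,0],[0,.004,0],[0,0,.03]]))); print(n,q.x.round(4),q.fun)
# gearbox
T=lambda u,v:((np.array([u,v])+.5)/3-.5+[360,130]); S=lambda u,v:((np.array([u-395,v])+.5)/2.5-.5+[330,235])
obs=[("top",'b0',T(67,123)),("top",'b1',T(215,48)),("top",'b2',T(201,382)),("top",'b3',T(350,302)),("top",'s',T(262,263)),
("top",'c',(np.array([430.5-300,522.5-400])/5-.5+[415,195])),
("side",'b0',S(577,25)),("side",'b1',S(760,85)),("side",'b2',S(455,260)),("side",'b3',S(674,349)),("side",'s',S(610,160)),("side",'c',S(599,213)),
("side",'p0',S(605,33)),("side",'p1',S(727,70)),("side",'p2',S(716,98)),("side",'p3',S(592,66))]
def res(v):
    R,t=pose(*v[:4]);ax,bx,by,bz=v[4:]
    P=dict(b0=(ax,by,bz),b1=(ax,-by,bz),b2=(bx,by,bz),b3=(bx,-by,bz),s=(0,0,.1),c=(0,0,.06),p0=(.133,.04,.06),p1=(.133,-.04,.06),p2=(.107,-.04,.06),p3=(.107,.04,.06))
    return np.concatenate([proj(n,[R@np.array(P[k])+t])[0]-o for n,k,o in obs])
g=back("top",T(262,263),.1);h=back("top",T(163,115),.06)
q=least_squares(res,np.r_[g,0,np.arctan2(*(h-g)[::-1]),.15,-.06,.065,.043]); print("gear",q.x.round(4))
for o,e in zip(obs,q.fun.reshape(-1,2)): print(o[0],o[1],e.round(1),end="; ")
np.save("fit.npy",np.r_[r.x[:4],q.x[:4]])
# overlay
A=np.zeros((600,800,3),np.uint8)
R,t=pose(*r.x[:4]);Rg,tg=pose(*q.x[:4])
def up(n,x,y,w,hh,k):
    im=cv2.convertScaleAbs(cv2.resize(I[n][y:y+hh,x:x+w],None,fx=k,fy=k),alpha=1.7)
    pl=lambda P,c:cv2.polylines(im,[np.round((proj(n,P)-[x,y]+.5)*k).astype(int)],True,c,1)
    for z in(0,.018): pl(np.c_[HOLE,np.full(16,z)]@R.T+t,(0,0,255))
    for P,rr,z in((CIR,.034,.06),(CIR,.009,.1)): pl(np.c_[CIR/.012*rr,np.full(24,z)]@Rg.T+tg,(0,0,255))
    pl(np.array([(.133,.04,.06),(.133,-.04,.06),(.107,-.04,.06),(.107,.04,.06)])@Rg.T+tg,(0,255,255))
    for d in((1,0),(0,1),(0,-1)): pl(np.array([(d[0]*.009,d[1]*.009,.0885),(d[0]*.023,d[1]*.023,.0885)])@Rg.T+tg,(255,0,255))
    return im
def put(im,x,y): A[y:y+im.shape[0],x:x+im.shape[1]]=im
put(up("top",165,180,60,60,5),0,0);put(up("side",212,130,80,60,5),300,0)
put(up("top",360,130,130,100,3),0,300);put(up("side",330,235,150,110,2.6),400,300)
cv2.imwrite("pics/ov.png",A)
E
python3 m.py
```

```text
[0.49205647 0.2865262 ] [0.65411864 0.30444397]
lever [ 4.925e-01  2.865e-01 -4.000e-04  1.443e-01  1.890e-02] 106.49461119150398 296.50833636523384
top [0.4924 0.2863 0.1447] 30.42642049461388
side [0.492  0.2867 0.1385] 79.46790877936235
gear [ 0.4623 -0.2309 -0.0048  0.4404  0.1441 -0.0558  0.0599  0.0482]
top b0 [-0.4  0.3]; top b1 [-0.   0.5]; top b2 [-0.2  0. ]; top b3 [-0.2  0.2]; top s [-0.9  0.1]; top c [0.  0.2]; side b0 [ 0.1 -0.3]; side b1 [-0.2 -0.3]; side b2 [0.5 0.1]; side b3 [0.5 0.3]; side s [0.  1.7]; side c [ 0.2 -1. ]; side p0 [-0.5 -0.5]; side p1 [0.4 1.1]; side p2 [0.9 1.4]; side p3 [-0.4 -3. ];
```

View pics/ov.png

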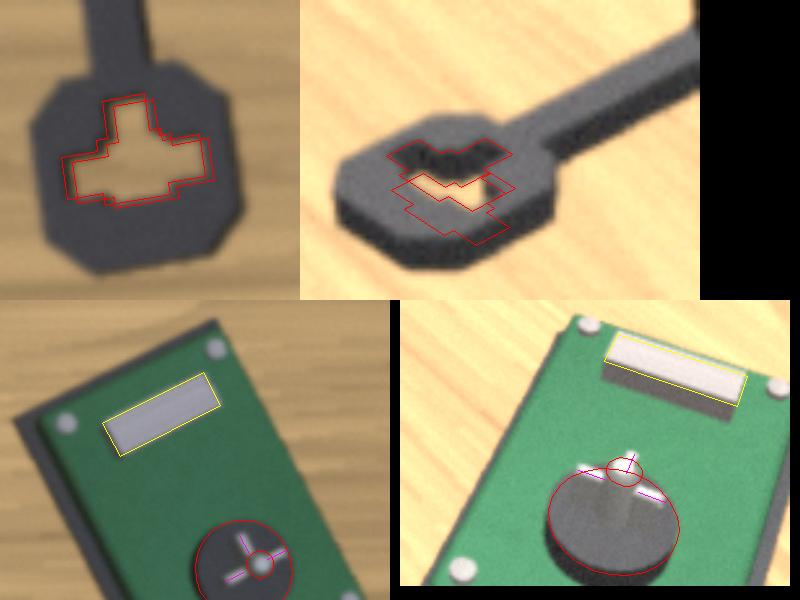

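The overlays match both views. The lever hole is at (0.4925, 0.2865), yaw 0.144, with its underside at z≈0, which is what it should be. The shaft is at about (0.462, -0.231), yaw 0.440. Next is a planner for the numbers of each move, plus a gearbox refit at z=0.

```bash
cat >> h.py <<'E'
from scipy.spatial.transform import Rotation as Ro
def plan(p,yaw):
    """shares to reach TCP p with tool y at angle yaw (world), pointing down"""
    s=arm.observe(); R=Ro.from_rotvec(s['ee_rot']); y=np.array([np.cos(yaw),np.sin(yaw),0]);z=np.array([0,0,-1.])
    Rt=Ro.from_matrix(np.c_[np.cross(y,z),y,z]); d=R.inv().apply(np.array(p)-s['eef_pos'])
    print("t",round(s['time'],2),"pos",s['eef_pos'].round(4),"F",np.round(s['force'],1),"w",round(s['width'],3),"gf",round(float(np.max(s['grasp_force'])),1))
    print("xyz",(d/.3).round(4).tolist(),"dr",((R.inv()*Rt).as_rotvec()/(np.pi/2)).round(4).tolist())
E
sed -i 's/^q=least_squares.*/&\nob2=[o for o in obs if o[1]!="p3"]\nobs=ob2\nfor zz in (0,-.003):\n    k=least_squares(lambda w:res(np.r_[w[:2],zz,w[2:]]),np.delete(q.x,2),loss="soft_l1"); print("gearz",zz,k.x.round(4),k.cost)\nq=least_squares(res,q.x,loss="soft_l1")/' m.py
python3 m.py | grep gear
python3 - <<'E'
from h import *
plan([.5618,.2966,.16],.1443+np.pi/2)
E
```

```text
gear [ 0.4623 -0.2309 -0.0048  0.4404  0.1441 -0.0558  0.0599  0.0482]
gearz 0 [ 0.4605 -0.2316  0.4388  0.146  -0.0539  0.06    0.0434] 5.151068866643206
gearz -0.003 [ 0.462  -0.2309  0.4397  0.1443 -0.0556  0.06    0.0465] 3.7537620327500614
t 0.1 pos [0.2488 0.6269 0.2466] F [-0.2 -0.2  0.5] w 1.002 gf 0.0
xyz [-1.3759, -0.6381, 0.2899] dr [-0.0011, -0.0002, -0.3323]
```

Request:
move_arm(xyz=[[-0.9, -0.42, 0.15], [-0.9, -0.42, 0.15], [-0.9, -0.42, 0.15], [-0.9, -0.42, 0.15], [-0.9, -0.42, 0.15], [-0.9, -0.42, 0.15], [-0.9, -0.42, 0.15], [-0.9, -0.42, 0.15]], dr=[[0, 0, -0.332], [0, 0, -0.332], [0, 0, -0.332], [0, 0, -0.332], [0, 0, -0.332], [0, 0, -0.332], [0, 0, -0.332], [0, 0, -0.332]], gripper=1)

```text
time: 0.77
eef_pos: [0.4593, 0.4025, 0.201]
ee_rot: [-0.208, 3.133, -0.01]
force: [0.8, -1.7, -0.1]
width: 0.999
grasp_force: 0.0
```

```bash
python3 -c "
from h import *
plan([.5618,.2966,.16],.1443+np.pi/2)"
```

```text
t 0.77 pos [0.4593 0.4025 0.201 ] F [ 0.8 -1.7 -0.1] w 0.999 gf 0.0
xyz [-0.2919, -0.3943, 0.1394] dr [-0.004, 0.0005, -0.0074]
```

Request:
move_arm(xyz=[[-0.29, -0.39, 0.14], [-0.29, -0.39, 0.14], [-0.29, -0.39, 0.14], [-0.29, -0.39, 0.14], [-0.29, -0.39, 0.14], [-0.29, -0.39, 0.14], [-0.29, -0.39, 0.14], [-0.29, -0.39, 0.14]], dr=[[0, 0, 0], [0, 0, 0], [0, 0, 0], [0, 0, 0], [0, 0, 0], [0, 0, 0], [0, 0, 0], [0, 0, 0]])

```text
time: 1.43
eef_pos: [0.5551, 0.3094, 0.1608]
ee_rot: [0.23, -3.133, -0.002]
force: [-0.4, 0.0, 0.3]
width: 0.997
grasp_force: 0.0
```

```bash
python3 -c "
from h import *
plan([.5618,.2966,.06],.1443+np.pi/2)"
```

```text
t 1.43 pos [0.5551 0.3094 0.1608] F [-0.4  0.   0.3] w 0.997 gf 0.0
xyz [-0.0161, -0.046, 0.3359] dr [0.0009, -0.0002, 0.0015]
```

Request:
move_arm(xyz=[[-0.016, -0.046, 0.1], [-0.016, -0.046, 0.2], [-0.016, -0.046, 0.3], [-0.016, -0.046, 0.336], [-0.016, -0.046, 0.336], [-0.016, -0.046, 0.336], [-0.016, -0.046, 0.336], [-0.016, -0.046, 0.336]], dr=[[0, 0, 0], [0, 0, 0], [0, 0, 0], [0, 0, 0], [0, 0, 0], [0, 0, 0], [0, 0, 0], [0, 0, 0]])

```text
time: 2.1
eef_pos: [0.5641, 0.2956, 0.0619]
ee_rot: [-0.226, 3.13, 0.003]
force: [1.1, 0.2, 0.4]
width: 1.002
grasp_force: 0.0
```

```bash
python3 -c "
from h import *
cv2.imwrite('pics/top1.png',arm.get_image('top'))
cv2.imwrite('pics/side1.png',arm.get_image('side'))
A=[cv2.resize(cv2.imread('pics/top1.png')[90:240,130:290],None,fx=2.5,fy=2.5),cv2.resize(cv2.imread('pics/side1.png')[60:210,190:350],None,fx=2.5,fy=2.5)]
cv2.imwrite('pics/g1.png',cv2.convertScaleAbs(np.hstack(A),alpha=1.5))
plan([.5618,.2966,.029],.1443+np.pi/2)"
```

```text
t 2.2 pos [0.5639 0.2951 0.0615] F [-0.7  1.  -0.2] w 0.998 gf 0.0
xyz [0.0064, 0.0057, 0.1083] dr [0.0008, 0.0018, -0.0003]
```

View pics/g1.png

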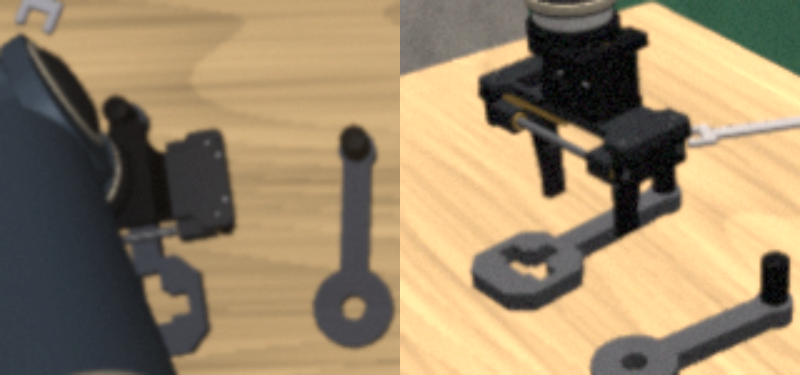

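The fingers straddle the lever's arm in both views: in the side crop they are at (553,180) and (625,220), either side of the arm. I'll go down and grip.

Request:
move_arm(xyz=[[0.006, 0.006, 0.05], [0.006, 0.006, 0.09], [0.006, 0.006, 0.107], [0.006, 0.006, 0.107], [0.006, 0.006, 0.107], [0.006, 0.006, 0.107], [0.006, 0.006, 0.107], [0.006, 0.006, 0.107]], dr=[[0, 0, 0], [0, 0, 0], [0, 0, 0], [0, 0, 0], [0, 0, 0], [0, 0, 0], [0, 0, 0], [0, 0, 0]])

```text
time: 2.87
eef_pos: [0.5614, 0.2961, 0.0282]
ee_rot: [-0.225, 3.133, 0.001]
force: [-0.2, 0.7, 1.0]
width: 0.998
grasp_force: 0.0
```

Request:
move_arm(xyz=[[0, 0, 0], [0, 0, 0], [0, 0, 0], [0, 0, 0], [0, 0, 0], [0, 0, 0], [0, 0, 0], [0, 0, 0]], dr=[[0, 0, 0], [0, 0, 0], [0, 0, 0], [0, 0, 0], [0, 0, 0], [0, 0, 0], [0, 0, 0], [0, 0, 0]], gripper=-1)

```text
time: 3.53
eef_pos: [0.561, 0.2959, 0.0276]
ee_rot: [-0.226, 3.133, 0.0]
force: [0.4, -0.3, 1.0]
width: 0.481
grasp_force: 0.0
```

Request:
move_arm(xyz=[[0, 0, 0], [0, 0, 0], [0, 0, 0], [0, 0, 0], [0, 0, 0], [0, 0, 0], [0, 0, 0], [0, 0, 0]], dr=[[0, 0, 0], [0, 0, 0], [0, 0, 0], [0, 0, 0], [0, 0, 0], [0, 0, 0], [0, 0, 0], [0, 0, 0]])

```text
time: 4.2
eef_pos: [0.5609, 0.2963, 0.0276]
ee_rot: [-0.226, 3.133, 0.001]
force: [-1.0, 1.9, -0.1]
width: 0.276
grasp_force: 30.0
```

```bash
python3 -c "
from h import *
plan([.5618,.2966,.2],.1443+np.pi/2)"
```

```text
t 4.2 pos [0.5609 0.2963 0.0276] F [-1.   1.9 -0.1] w 0.276 gf 30.0
xyz [-0.0031, 0.0009, -0.5746] dr [0.0003, 0.0, -0.0003]
```

Request:
move_arm(xyz=[[0, 0, -0.03], [0, 0, -0.1], [0, 0, -0.2], [0, 0, -0.3], [0, 0, -0.4], [0, 0, -0.48], [0, 0, -0.5], [0, 0, -0.5]], dr=[[0, 0, 0], [0, 0, 0], [0, 0, 0], [0, 0, 0], [0, 0, 0], [0, 0, 0], [0, 0, 0], [0, 0, 0]])

```text
time: 4.87
eef_pos: [0.5618, 0.2957, 0.1795]
ee_rot: [-0.224, 3.13, 0.002]
force: [0.6, 1.1, -3.8]
width: 0.274
grasp_force: 30.0
```

```bash
python3 -c "
from h import *
Y=.439;p=np.array([.4612,-.2312])+.0691*np.array([np.cos(Y),np.sin(Y)]);print(p)
plan([*p,.18],Y+np.pi/2)"
```

```text
[ 0.52374774 -0.20183012]
t 4.87 pos [0.5618 0.2957 0.1795] F [ 0.6  1.1 -3.8] w 0.274 gf 30.0
xyz [0.362, -1.6233, -0.0039] dr [0.0002, 0.0021, -0.1884]
```

Request:
move_arm(xyz=[[0.01, -0.05, 0], [0.04, -0.15, 0], [0.06, -0.27, 0], [0.09, -0.4, 0], [0.12, -0.53, 0], [0.15, -0.66, 0], [0.18, -0.79, 0], [0.2, -0.9, 0]], dr=[[0, 0, -0.01], [0, 0, -0.03], [0, 0, -0.05], [0, 0, -0.08], [0, 0, -0.1], [0, 0, -0.13], [0, 0, -0.16], [0, 0, -0.18]])

```text
time: 5.53
eef_pos: [0.5374, 0.0163, 0.1751]
ee_rot: [0.664, -3.064, 0.001]
force: [1.4, 0.7, -4.6]
width: 0.272
grasp_force: 30.0
```

```bash
python3 -c "
from h import *
plan([.5237,-.2018,.18],.439+np.pi/2)"
```

```text
t 5.53 pos [0.5374 0.0163 0.1751] F [ 1.4  0.7 -4.6] w 0.272 gf 30.0
xyz [0.3426, -0.643, -0.0149] dr [0.0005, -0.0039, -0.0079]
```

Request:
move_arm(xyz=[[0.06, -0.12, 0], [0.12, -0.24, 0], [0.18, -0.34, -0.01], [0.23, -0.43, -0.01], [0.27, -0.5, -0.01], [0.3, -0.54, -0.01], [0.3, -0.56, -0.01], [0.3, -0.56, -0.01]], dr=[[0, 0, 0], [0, 0, 0], [0, 0, 0], [0, 0, 0], [0, 0, 0], [0, 0, 0], [0, 0, 0], [0, 0, 0]])

```text
time: 6.2
eef_pos: [0.5267, -0.1714, 0.1787]
ee_rot: [0.66, -3.068, -0.001]
force: [0.7, 1.5, -3.1]
width: 0.271
grasp_force: 30.0
```

```bash
python3 -c "
from h import *
plan([.5237,-.2018,.15],.439+np.pi/2)"
```

```text
t 6.2 pos [ 0.5267 -0.1714  0.1787] F [ 0.7  1.5 -3.1] w 0.271 gf 30.0
xyz [0.0505, -0.0883, 0.0958] dr [0.001, -0.0018, -0.0099]
```

Request:
move_arm(xyz=[[0.025, -0.045, 0], [0.05, -0.088, 0.03], [0.05, -0.088, 0.06], [0.05, -0.088, 0.09], [0.05, -0.088, 0.095], [0.05, -0.088, 0.095], [0.05, -0.088, 0.095], [0.05, -0.088, 0.095]], dr=[[0, 0, -0.01], [0, 0, -0.01], [0, 0, -0.01], [0, 0, -0.01], [0, 0, -0.01], [0, 0, -0.01], [0, 0, -0.01], [0, 0, -0.01]])

```text
time: 6.87
eef_pos: [0.5256, -0.1994, 0.1524]
ee_rot: [-0.691, 3.064, 0.0]
force: [0.1, -0.1, -4.1]
width: 0.274
grasp_force: 30.0
```

Request:
move_arm(xyz=[[0, 0, 0], [0, 0, 0], [0, 0, 0], [0, 0, 0], [0, 0, 0], [0, 0, 0], [0, 0, 0], [0, 0, 0]], dr=[[0, 0, 0], [0, 0, 0], [0, 0, 0], [0, 0, 0], [0, 0, 0], [0, 0, 0], [0, 0, 0], [0, 0, 0]])

```text
time: 7.53
eef_pos: [0.525, -0.2003, 0.1521]
ee_rot: [0.689, -3.065, -0.0]
force: [0.6, -0.6, -4.9]
width: 0.274
grasp_force: 30.0
```

```bash
python3 - <<'E'
from h import *
for n in('top','side'): cv2.imwrite(f'pics/{n}2.png',arm.get_image(n))
plan([.5237,-.2018,.15],.439+np.pi/2)
s=arm.observe();Rt=Ro.from_rotvec(s['ee_rot']).as_matrix()
# expected lever: yaw from tool y
a=np.arctan2(Rt[1,1],Rt[0,1])-np.pi/2; R,_=pose(0,0,0,a); t=s['eef_pos']-R@[.0691,0,.028]; print(t,a)
A=[]
for n,x,y in(('top',365,120),('side',330,190)):
    k=2.5;im=cv2.convertScaleAbs(cv2.resize(cv2.imread(f'pics/{n}2.png')[y:y+200,x:x+160],None,fx=k,fy=k),alpha=1.7)
    for z in(0,.018): cv2.polylines(im,[np.round((proj(n,np.c_[HOLE,np.full(16,z)]@R.T+t)-[x,y]+.5)*k).astype(int)],True,(0,0,255),1)
    A.append(im)
cv2.imwrite('pics/g2.png',np.hstack(A))
E
```

```text
t 7.63 pos [ 0.5251 -0.2003  0.1521] F [-1.1  0.1 -5.1] w 0.275 gf 30.0
xyz [0.0063, -0.0026, 0.0069] dr [0.0001, -0.0, 0.002]
[ 0.46261778 -0.22985401  0.12408212] 0.44215388244115417
```

View pics/g2.png

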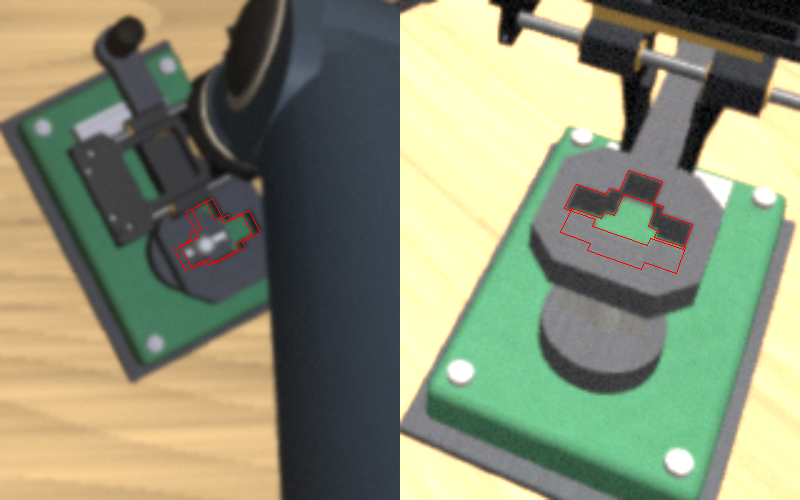

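The held lever's hole matches the predicted outline in both views, at about (215,235) in the top crop and (630,220) in the side crop. The shaft shows through the hole. I'll go down gently in stages.

Request:
move_arm(xyz=[[0.005, -0.003, 0], [0.005, -0.003, 0.01], [0.005, -0.003, 0.03], [0.005, -0.003, 0.05], [0.005, -0.003, 0.07], [0.005, -0.003, 0.09], [0.005, -0.003, 0.1], [0.005, -0.003, 0.1]], dr=[[0, 0, 0], [0, 0, 0], [0, 0, 0], [0, 0, 0], [0, 0, 0], [0, 0, 0], [0, 0, 0], [0, 0, 0]])

```text
time: 8.3
eef_pos: [0.5235, -0.2015, 0.1209]
ee_rot: [0.689, -3.063, -0.002]
force: [0.6, 0.1, -4.3]
width: 0.27
grasp_force: 30.0
```

```bash
python3 -c "
from h import *
plan([.5237,-.2018,.09],.439+np.pi/2); print(arm.observe()['ft_torque'].round(2))"
```

```text
t 8.3 pos [ 0.5235 -0.2015  0.1209] F [ 0.6  0.1 -4.3] w 0.27 gf 30.0
xyz [-0.0004, -0.0015, 0.103] dr [0.001, -0.001, 0.002]
[0.05 0.04 0.05]
```

Request:
move_arm(xyz=[[0, 0, 0.01], [0, 0, 0.02], [0, 0, 0.03], [0, 0, 0.04], [0, 0, 0.05], [0, 0, 0.06], [0, 0, 0.07], [0, 0, 0.07]], dr=[[0, 0, 0], [0, 0, 0], [0, 0, 0], [0, 0, 0], [0, 0, 0], [0, 0, 0], [0, 0, 0], [0, 0, 0]])

```text
time: 8.97
eef_pos: [0.5237, -0.2016, 0.1004]
ee_rot: [0.689, -3.064, -0.001]
force: [-0.9, -0.4, -4.6]
width: 0.273
grasp_force: 30.0
```

```bash
python3 -c "
from h import *
plan([.5237,-.2018,.089],.439+np.pi/2); print(arm.observe()['ft_torque'].round(2))"
```

```text
t 8.97 pos [ 0.5237 -0.2016  0.1004] F [-0.9 -0.4 -4.6] w 0.273 gf 30.0
xyz [0.0002, -0.0007, 0.0379] dr [0.0006, -0.0006, 0.002]
[ 0.03  0.04 -0.04]
```

Underside is at about 72 mm, over the splines with no contact. Last part down to the collar.

Request:
move_arm(xyz=[[0, 0, 0.008], [0, 0, 0.016], [0, 0, 0.024], [0, 0, 0.03], [0, 0, 0.035], [0, 0, 0.038], [0, 0, 0.038], [0, 0, 0.038]], dr=[[0, 0, 0], [0, 0, 0], [0, 0, 0], [0, 0, 0], [0, 0, 0], [0, 0, 0], [0, 0, 0], [0, 0, 0]])

```text
time: 9.63
eef_pos: [0.5241, -0.2018, 0.0897]
ee_rot: [-0.689, 3.065, 0.0]
force: [0.1, 0.2, -3.6]
width: 0.27
grasp_force: 30.0
```

Request:
move_arm(xyz=[[0, 0, 0.002], [0, 0, 0.004], [0, 0, 0.004], [0, 0, 0.004], [0, 0, 0.004], [0, 0, 0.004], [0, 0, 0.004], [0, 0, 0.004]], dr=[[0, 0, 0], [0, 0, 0], [0, 0, 0], [0, 0, 0], [0, 0, 0], [0, 0, 0], [0, 0, 0], [0, 0, 0]])

```text
time: 10.3
eef_pos: [0.5242, -0.2017, 0.0885]
ee_rot: [-0.689, 3.065, 0.0]
force: [-0.6, 1.5, -4.5]
width: 0.27
grasp_force: 30.0
```

Request:
move_arm(xyz=[[0, 0, 0.001], [0, 0, 0.002], [0, 0, 0.003], [0, 0, 0.004], [0, 0, 0.004], [0, 0, 0.004], [0, 0, 0.004], [0, 0, 0.004]], dr=[[0, 0, 0], [0, 0, 0], [0, 0, 0], [0, 0, 0], [0, 0, 0], [0, 0, 0], [0, 0, 0], [0, 0, 0]])

```text
time: 10.97
eef_pos: [0.5241, -0.2017, 0.0876]
ee_rot: [-0.689, 3.065, 0.0]
force: [-1.5, 0.7, 1.5]
width: 0.273
grasp_force: 30.0
```

```bash
python3 -c "
from h import *
plan([.5237,-.2018,.087],.439+np.pi/2); print(arm.observe()['ft_torque'].round(2))"
```

```text
t 10.97 pos [ 0.5241 -0.2017  0.0876] F [-1.5  0.7  1.5] w 0.273 gf 30.0
xyz [0.0014, 0.0003, 0.0019] dr [0.0001, 0.0, 0.002]
[ 0.24  0.44 -0.03]
```

The lever touched down at TCP z = 0.0876, which puts its underside at 60 mm. I'll release and rise.

Request:
move_arm(xyz=[[0, 0, 0], [0, 0, 0], [0, 0, 0], [0, 0, 0], [0, 0, 0], [0, 0, 0], [0, 0, 0], [0, 0, 0]], dr=[[0, 0, 0], [0, 0, 0], [0, 0, 0], [0, 0, 0], [0, 0, 0], [0, 0, 0], [0, 0, 0], [0, 0, 0]], gripper=0.4)

```text
time: 11.63
eef_pos: [0.5242, -0.2017, 0.0873]
ee_rot: [-0.689, 3.065, 0.0]
force: [-1.0, 0.5, -0.8]
width: 0.692
grasp_force: 0.0
```

Request:
move_arm(xyz=[[0, 0, -0.01], [0, 0, -0.05], [0, 0, -0.1], [0, 0, -0.2], [0, 0, -0.3], [0, 0, -0.4], [0, 0, -0.5], [0, 0, -0.5]], dr=[[0, 0, 0], [0, 0, 0], [0, 0, 0], [0, 0, 0], [0, 0, 0], [0, 0, 0], [0, 0, 0], [0, 0, 0]])

```text
time: 12.3
eef_pos: [0.5275, -0.203, 0.245]
ee_rot: [-0.686, 3.054, -0.01]
force: [1.1, -1.1, 0.9]
width: 0.702
grasp_force: 0.0
```

Request:
move_arm(xyz=[[0, 0.1, 0], [0, 0.2, 0], [0, 0.35, 0], [0, 0.5, 0], [0, 0.6, 0], [0, 0.7, 0], [0, 0.7, 0], [0, 0.7, 0]], dr=[[0, 0, 0], [0, 0, 0], [0, 0, 0], [0, 0, 0], [0, 0, 0], [0, 0, 0], [0, 0, 0], [0, 0, 0]])

```text
time: 12.97
eef_pos: [0.4338, -0.0106, 0.2381]
ee_rot: [-0.694, 3.063, -0.001]
force: [0.1, -0.7, -0.5]
width: 0.699
grasp_force: 0.0
```

```bash
python3 - <<'E'
from h import *
for n in('top','side'): cv2.imwrite(f'pics/{n}3.png',arm.get_image(n))
R,t=pose(.4612,-.2312,.06,.439)
A=[]
for n,x,y in(('top',365,120),('side',330,190)):
    k=2.5;im=cv2.convertScaleAbs(cv2.resize(cv2.imread(f'pics/{n}3.png')[y:y+200,x:x+160],None,fx=k,fy=k),alpha=1.7)
    for z in(.018,): cv2.polylines(im,[np.round((proj(n,np.c_[HOLE,np.full(16,z)]@R.T+t)-[x,y]+.5)*k).astype(int)],True,(0,0,255),1)
    A.append(im)
cv2.imwrite('pics/g3.png',np.hstack(A))
E
```

```text
(no output)
```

View pics/g3.png

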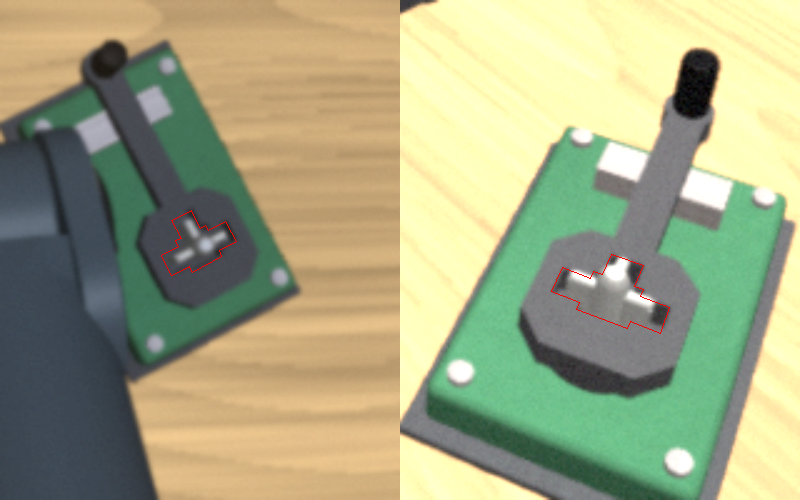

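The lever sits flat on the collar with its hole on the predicted outline, at about (200,243) in the top crop and (610,295) in the side crop. The splines are in the notches, the arm rests on the pad and the gripper is clear. Handing in.

```bash
python3 -c "
from workcell import arm
print(arm.finish_job())"
```

```text
the job is handed in; nothing more can be done
None
```

The three-notched lever is on the splined shaft, flat on the collar with its arm on the pad and the gripper clear; I never touched the plain lever, and the job was handed in at about 13 s.

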